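Dip the vacuum pump's level gauge and hold it under the magnifier

ROBOT

A 6-joint arm with a two-finger parallel gripper is mounted at the origin on the work surface. World frame = base frame: x ahead of the robot, y to its left, z up, the work surface at z = 0. Lengths are in m, angles in degrees, forces in N, time in s.
With the tool pointing down it reaches from about 0.4 to 0.825 m from the base axis. Payload 7 kg.
Tool frame: the origin (TCP) lies at the very end of the fingers, on their centre line; the grasp point (between the pads) lies 19 mm behind it; z points along the fingers, y is the line along which they close (so a half turn about z gives the same grasp; the last joint's range is limited). The gripper opens to 88 mm and grips with 3 to 60 N. Pads are 19 mm wide; open, the fingers measure 130 mm over their backs; the gripper's body (78 mm by 193 mm) begins 47 mm behind the grasp point.
Start: joints at [79.933, 20.546, 0.682, 0, -70.136, -16.507], TCP at [0.302, 0.604, 0.227] pointing down, gripper open.
Joint ranges: [-176.03, 176.03], [-82.01, 121.73], [-58.28, 71.71], [-173.87, 95.51], [-174.79, -0.11], [-173.66, 173.66]. Speed limits (degrees/s): [136.94, 136.94, 172.46, 180, 180, 180].

INTERFACE

Orientations are given as [roll, pitch, yaw] about the fixed x, y, z axes, in that order (R = Rz(yaw) Ry(pitch) Rx(roll)).
In Python, from plant import get_state, imaging, r, finder gives the robot as it stands.
- The arm moves only by the shell command python3 -m handwheel 'ROWS' [FORCE]. ROWS is JSON, a list of rows, each a list of 5 numbers: the closure, from 0 (fully open) to 1 (shut), then the shift along the world's x, y, z in cm, then the turn about the world's z in degrees. A call has 1 to 8 rows; each row is the pose to reach, as a shift and turn from the pose commanded when the call began; what a row does not reach only later rows make up. A row lasts 1/8 s, in which the tool goes at most 62.5 mm and 10.7 degrees, less where a joint would pass 70% of its speed; a pose out of reach is approached as far as the arm can. A call with a gripper value outside its range is refused whole. The fingers move at their own pace and stop on an object; FORCE is the grip in N (left out, the last holds). Time passes only in rows, so rows that repeat a pose let the fingers close. It gives the time, the measured TCP pose, the force, the opening and the grip force at its end, in the units of the state.
- get_state(): the state, without advancing time (a new reading comes with each control period).
- imaging.capture(name): name is "scene" or "top" or "wrist"; returns (picture, depth): 420x560x3 uint8, red, green, blue; 420x560 float32, m along the optical axis (not along the pixel's ray), 0 where there is no reading.
- imaging.get_calibration(name): a dict with "fx", "fy", "cx", "cy" (pixels), "dist" ([k1, k2, p1, p2, k3] as OpenCV has them; the pictures are not rectified), "rvec" (rotation vector, rad) and "tvec" (3), from world to camera coordinates, as OpenCV has them; the wrist camera has in their place "hand_eye" (4x4, takes a point from camera to tool coordinates, whose origin is the TCP and whose axes are the flange's). Camera axes: x right, y down, z forward; pixel columns grow to the right and rows downward; lengths in m; the calibration is good to about 2 mm. A picture is of the moment at which its call begins: read the wrist's pose just before it. get_calibration takes no time and is no camera call.
- r.close_job(): hands the job in; it is judged then, once.
Trained networks look in the newest picture that a camera, given by its name, has taken for a name from the list of things; names that differ only in an ending like _2 or _b are one class to them, and where a whole thing is asked for, a point or a joint stands for the part that bears it (a point fixed in the world has none). Each returns a list of dicts, best first, with "p" (0 to 1); they miss things now and then, are a little off and sometimes report something else, mostly with a low value. They report only what shows in the picture. A call takes as long as a camera call. They do not tell look-alikes from the thing itself.
- finder.cut_out(camera, query): "region" (420x560 bool, what is visible of it) and "pixel" ([column, row] in pixels, amid what is visible of it).
The state is a dict: "time_s": time; "joints": joint angles; "qd": joint speeds; "joint_torque": joint torques, N m; "tcp_pos": TCP position; "eef_rot": TCP orientation; "contact_force": force on the tool from outside, world axes, zero at the start; "moment": the same for the moment, N m; "gripper_width": finger opening in m; "gripper_force": force on a finger pad.
Only numpy, scipy, OpenCV 4.12 (cv2) and the standard library are available. Lean on these libraries where they do the work, as an engineer would, in place of code of your own. Each camera call takes 0.05 s, during which the arm holds its last target. There are 200 camera calls.

TASK

First swing the bench magnifier by its upright pin until the lens stands centred over the small white reading tile and let go of it so that it stays there. Then take the dip gauge from its cradle, push it down the pump's sloping dip tube until its collar stops on the tube's mouth, draw it right out again, and finish still holding the gauge in the gripper, level and still, with its tip under the middle of the lens, about halfway between lens and tile, touching nothing else. Leave the other things on the bench undisturbed.

Things in the scene. Friction and masses are not known exactly. Their poses are not given: they have to be found in the camera images.
- gauge: Dip gauge, about 0.12 kg, 248 mm long along its own y axis, level in the cradle at the start. Origin on its axis at the collar's stop face; +y points to the tip. y 0 to +130 mm: round steel shank, diameter 8, dark bands near the tip; 0 to -8: round collar, diameter 26; -8 to -118: white square handle, 16 x 16, sides facing own x and z. Balances at about y -30 mm.
- gauge_grip (a point): Point on the gauge's axis near the middle of its handle, 50 mm behind the collar's stop face (y = -50 mm); a good place to grip across the handle (16 mm wide).
- gauge_tip (a point): The tip: end of the shank on its axis, 130 mm ahead of the collar's stop face.
- cradle: Fixed grey plastic cradle. Origin on the table below the collar's stop face; the gauge lies along its +y, its axis 70 mm above the table. Base 50 mm wide, 8 thick, y -133 to +83. Two notched uprights, 30 wide, 10 thick, 74 high, open at the top, at y -108 (handle's rear end) and +60 (shank). Between them the handle can be gripped from above; lift it straight up 25 mm or more.
- pump: Fixed bench vacuum pump. Origin on the table below the centre of the dip tube's mouth. Base plate 10 mm thick, x -40 to +140, y +10 to +230. Grey housing x -40 to +70, y +117 to +227, 90 mm high (black cap to 96); motor, 84 mm diameter, x +70 to +155. The dip tube slopes down along the pump's +y to the housing, on two thin brackets at y +50.
- dip_tube: Straight open steel dip tube fixed to the pump. Origin at the centre of its mouth, 140 mm above the table; z axis along the tube pointing OUT of the mouth, 35 degrees above horizontal (towards the pump's -y). Bore 12 mm, flared to 17 at the mouth; outside 20, 25 at the mouth; 140 deep. The gauge enters tip first along -z; fully in, its origin is at the tube's origin.
- mag_stand: Magnifier stand, fixed: round foot of 130 mm diameter, 22 mm thick, with a 22 mm post up to 208 mm and a cap up to 252 mm. Origin on the table on the post's axis, which is the vertical swing axis of the arm.
- mag_arm (a joint): Swing angle of the magnifier arm about the post, rad, counter-clockwise positive seen from above; at 0 the arm points along the stand's own -x. Range -0.3 to 1.9. The joint is stiff with friction (about 0.35 N m: 1.3 N at the pin) and stays where it is left.
- lens (a point): Centre of the magnifier's round lens (lens 92 mm, rim 104 mm in diameter, 14 mm thick), level, 208 mm above the table, 220 mm from the swing axis. It moves with the arm.
- mag_pin (a point): Top centre of the upright grey pin, a cylinder 14 mm in diameter and 45 mm tall, standing on the arm beyond the lens, 283 mm from the swing axis and 63 mm from the lens centre; its top is 258 mm above the table, its foot 213 mm. Pinch it from above and move it along its arc; it is round, so the gripper need not turn with it.
- tile_mid (a point): Middle of the white reading tile's top, a fixed 60 x 60 x 3 mm tile with a thin black cross, on the table, 220 mm from the magnifier's swing axis.
- bottle: White bottle with grey cap, 60 mm diameter, 150 mm tall; bystander. Origin under its base.
- jar_a: Small clear sample jar with a white lid, 40 mm diameter, 40 mm tall; bystander. Origin under its base.
- jar_b: Second small clear sample jar, same size; bystander.
- wrench: Steel wrench, 150 mm long, lying flat along its own x; bystander.
- bowl: White ceramic bowl, 90 mm diameter, 40 mm high; bystander. Origin under its base.
Mind the look-alikes: they are no part of the job. Leave any yellow look-alike of the gauge alone.

How it is judged (in metres and radians):
On the way, in this order (a step that is already met when the one before it is completed fails the run):
1. the magnifier's lens stands over the reading tile (within 25 mm), let go of and staying there (horizontal distance between lens and tile_mid below 0.025 m and velocity of joint mag_arm between -0.02 and 0.02 rad/s and contact force between the fingers and mag_stand below 0.1 N), for 0.3 s.
2. the gauge is fully down the dip tube, its collar stopped on the mouth (within 4 mm) (z of gauge in the frame of dip_tube between -0.004 and 0.004 m and x of gauge in the frame of dip_tube between -0.006 and 0.006 m and y of gauge in the frame of dip_tube between -0.006 and 0.006 m and angle between the y axis of gauge and the z axis of dip_tube, either way round below 0.1 rad), for 0.2 s.
At the end, for the whole second after the job is handed in: Gauge still gripped, at rest, level within 8 degrees, tip within 30 mm horizontally of the lens centre and 55 to 170 mm above the table, not touching pump, cradle or magnifier; lens still within 25 mm of straight above the tile's middle (horizontal distance between lens and tile_mid below 0.025 m and horizontal distance between gauge_tip and lens below 0.03 m and height (world z) of gauge_tip between 0.055 and 0.17 m and angle between gauge's own y axis and vertical between 1.431 and 1.711 rad and linear speed of gauge below 0.02 m/s and angular speed of gauge below 0.15 rad/s and contact force between the fingers and gauge above 1 N and contact force between gauge and cradle below 0.1 N and contact force between gauge and pump below 0.1 N and contact force between gauge and mag_stand below 0.1 N); the arm keeps its last pose, push and grip.
It fails at once if a bystander (bottle, jar, wrench or bowl) is shifted by more than 30 mm (distance of any of bottle, jar_a, jar_b, wrench, bowl from where it was at the start of the episode above 0.03 m).
It also fails if it takes over 72 s, if anything falls off the work surface, if the arm or the gripper's body presses on something with over 40 N, if the wrist force passes 120 N, or if a joint passes its speed limit or range.

## Working session

There is one attempt and no reset: what is moved stays moved. The work goes in short steps, Python scripts to look and compute and a shell command to move; the robot and the scene stay as the last step left them, time stands still between calls to the robot, and variables do not carry over. Pictures are saved under pics/ and viewed, at most 10 in all, crops included, and the job is handed in when it is done.

```bash
mkdir -p pics; ls; cat > h.py <<'E'
import numpy as np, cv2
from plant import get_state, imaging, r, finder
def cal(n):
    c=imaging.get_calibration(n); K=np.array([[c['fx'],0,c['cx']],[0,c['fy'],c['cy']],[0,0,1.]]); return c,K,np.array(c['dist'])
def pose(n,c,st=None):  # cam->world R,t
    if n!='wrist':
        R=cv2.Rodrigues(np.array(c['rvec'],float))[0]; return R.T,-R.T@np.array(c['tvec'],float).ravel()
    from scipy.spatial.transform import Rotation as Ro
    st=st or get_state(); T=np.eye(4); T[:3,:3]=Ro.from_euler('xyz',st['eef_rot'],degrees=True).as_matrix(); T[:3,3]=st['tcp_pos']
    M=T@np.array(c['hand_eye']); return M[:3,:3],M[:3,3]
def ray(n,px,P=None):
    c,K,d=cal(n); R,t=P or pose(n,c); u=cv2.undistortPoints(np.array(px,float).reshape(-1,1,2),K,d)[:,0]
    return np.c_[u,np.ones(len(u))]@R.T,t
def atz(n,px,z,P=None):
    v,t=ray(n,px,P); return t+v*((z-t[2])/v[:,2])[:,None]
def cloud(n,depth,mask,P=None):
    ys,xs=np.nonzero(mask&(depth>0)); v,t=ray(n,np.c_[xs,ys],P); return t+v*depth[ys,xs][:,None]
def proj(n,X):
    c,K,d=cal(n); return cv2.projectPoints(np.array(X,float).reshape(-1,1,3),np.array(c['rvec'],float),np.array(c['tvec'],float),K,d)[0][:,0]
def save(n,im): cv2.imwrite('pics/'+n+'.png',im[...,::-1])
E
python3 - <<'E'
from h import *
print(get_state())
a,_=imaging.capture('top'); b,_=imaging.capture('scene')
save('top0',a); save('scene0',b)
for n in ('top','scene'):
    c=cal(n)[0]; print(n,np.round(pose(n,c)[1],3))
for q in ['gauge','cradle','pump','dip_tube','mag_stand','lens','mag_pin','bottle','jar_a','wrench','bowl']:
    for n,im in (('top',a),('scene',b)):
        print(q,n,[(round(o['p'],2),[int(v) for v in o['pixel']],int(o['region'].sum())) for o in finder.cut_out(n,q)[:4]])
E
```

```text
pics
{'time_s': 0.0, 'joints': array([ 7.99335148e+01,  2.05893475e+01,  6.33843718e-01, -2.03476323e-02,
       -7.01356757e+01, -1.65073836e+01]), 'qd': array([ 0.02810076, -0.11934492, -0.02949381, -0.03722901,  0.07419482,
        0.05967204]), 'joint_torque': array([-1.54633934e-03, -5.82724714e+01,  2.93052953e+01,  6.99731693e+00,
        6.71006273e-03, -1.73979934e-04]), 'tcp_pos': array([0.30176074, 0.60324448, 0.22564607]), 'eef_rot': array([ 1.79907143e+02, -7.57034431e-03, -2.65807918e+01]), 'contact_force': array([-0.07582858, -0.27085054, -0.01365986]), 'moment': array([0.03972259, 0.00447944, 0.00978071]), 'gripper_force': 0.0, 'gripper_width': 0.08778646124353515}
top [ 0.261 -0.171  1.609]
scene [ 1.433 -0.331  0.966]
gauge top [(0.74, [455, 267], 220), (0.72, [277, 265], 295), (0.44, [161, 165], 1413), (0.21, [368, 229], 255)]
gauge scene [(0.81, [98, 243], 237)]
cradle top [(0.56, [275, 264], 845)]
cradle scene [(0.68, [273, 222], 792)]
pump top [(0.81, [247, 197], 3986)]
pump scene [(0.73, [316, 258], 4665), (0.26, [269, 207], 258)]
dip_tube top [(0.79, [272, 204], 211)]
dip_tube scene [(0.7, [287, 231], 205), (0.52, [266, 204], 298)]
mag_stand top [(0.77, [127, 176], 2456)]
mag_stand scene [(0.78, [445, 210], 2904)]
lens top []
lens scene [(0.88, [408, 210], 1336)]
mag_pin top [(0.91, [160, 168], 1333)]
mag_pin scene [(0.66, [410, 209], 1266)]
bottle top [(0.71, [323, 164], 392)]
bottle scene [(0.9, [242, 295], 818)]
jar_a top [(0.67, [173, 205], 144), (0.59, [176, 262], 98)]
jar_a scene [(0.71, [391, 242], 151), (0.69, [314, 257], 4578), (0.53, [363, 205], 109)]
wrench top [(0.74, [376, 234], 247)]
wrench scene [(0.85, [183, 262], 300), (0.45, [292, 231], 262)]
bowl top [(0.64, [354, 288], 586)]
bowl scene [(0.73, [201, 205], 410)]
```

View pics/top0.png

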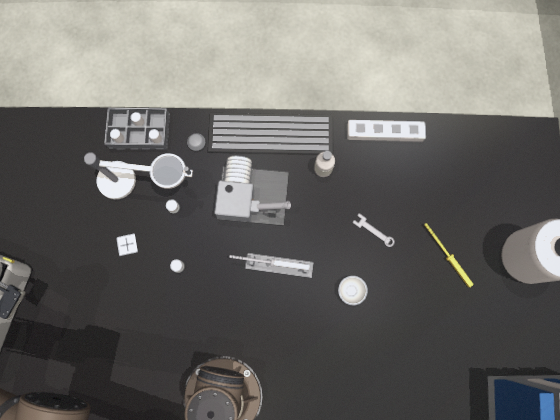

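View pics/scene0.png

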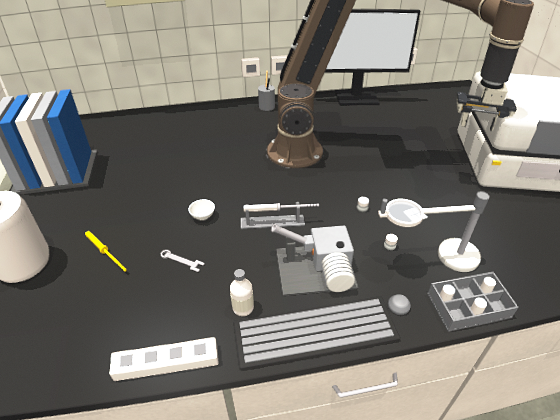

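The top view shows the white gauge lying in its cradle at (270,264), its tip at (231,258) to the left. The yellow gauge at (448,255) is the look-alike. The pump is at (245,200) with its tube mouth at about (288,206). The magnifier foot is at (116,180), the lens at (168,171) and the pin at (189,174). The tile is at (127,244), and the jars are at (172,206) and (177,266).

```bash
python3 - <<'E'
from h import *
a,da=imaging.capture('top'); b,db=imaging.capture('scene')
def bl(n,im,x0,x1,y0,y1,f,z):
    m=np.zeros(im.shape[:2],bool); m[y0:y1,x0:x1]=f(im[y0:y1,x0:x1].astype(int)); 
    k,l,s,c=cv2.connectedComponentsWithStats(m.astype(np.uint8)); i=1+np.argmax(s[1:,4]); m=l==i
    h=cv2.convexHull(np.argwhere(m)[:,::-1].astype(np.float32)); (cx,cy),wh,an=cv2.minAreaRect(h)
    return m,np.array([cx,cy]),wh,an
wh=lambda p:p.min(-1)>150
m,c,w,an=bl('top',a,110,145,228,262,wh,0); tile=atz('top',[c],.003)[0]; print('tile',c,w,tile.round(4))
m,c,w,an=bl('top',a,92,138,163,202,wh,0);print('foot',c,w,atz('top',[c],.022).round(4))
r_=lambda p:p.min(-1)>110
m,c,w,an=bl('top',a,150,187,153,190,r_,0);print('lens',c,w,atz('top',[c],.215).round(4))
for n,d,im in (('top',da,a),('scene',db,b)):
  P=cloud(n,d,np.ones(d.shape,bool))
  ok=(P[:,0]>.3)&(P[:,0]<.95)&(P[:,1]>-.4)&(P[:,1]<.7)&(P[:,2]>.02)&(P[:,2]<.3); Q=P[ok]
  s=Q[(Q[:,2]>.235)&(Q[:,2]<.27)]; print(n,'high pts',len(s)); 
  import scipy.cluster.hierarchy as H
  if len(s)>1:
    l=H.fcluster(H.linkage(s),.02,'distance')
    for i in set(l): print(i,(l==i).sum(),s[l==i].mean(0).round(3),s[l==i].min(0).round(3),s[l==i].max(0).round(3))
  np.save(n+'_Q.npy',Q)
s3=lambda im,x0,x1,y0,y1,k:cv2.resize(im[y0:y1,x0:x1],None,fx=k,fy=k,interpolation=cv2.INTER_CUBIC)
A=s3(a,80,330,140,290,3.2); save('topcrop',A)
B=s3(b,230,490,180,290,3); save('scenecrop',B)
E
```

```text
tile [126.65383911 244.26924133] (18.8271484375, 18.8271484375) [0.4657 0.329  0.003 ]
foot [116.5 180.5] (35.0, 41.0) [[0.6746 0.3741 0.022 ]]
lens [167.25001526 170.25001526] (34.64822769165039, 35.35533905029297) [[0.6577 0.1609 0.215 ]]
top high pts 153
1 123 [0.679 0.379 0.25 ] [0.663 0.363 0.235] [0.696 0.398 0.258]
2 30 [0.651 0.098 0.253] [0.645 0.092 0.239] [0.658 0.104 0.263]
scene high pts 461
1 293 [0.379 0.657 0.253] [0.303 0.632 0.235] [0.411 0.7   0.27 ]
2 46 [0.658 0.096 0.249] [0.649 0.09  0.235] [0.663 0.104 0.258]
3 122 [0.687 0.376 0.247] [0.666 0.363 0.235] [0.701 0.399 0.254]
```

View pics/topcrop.png

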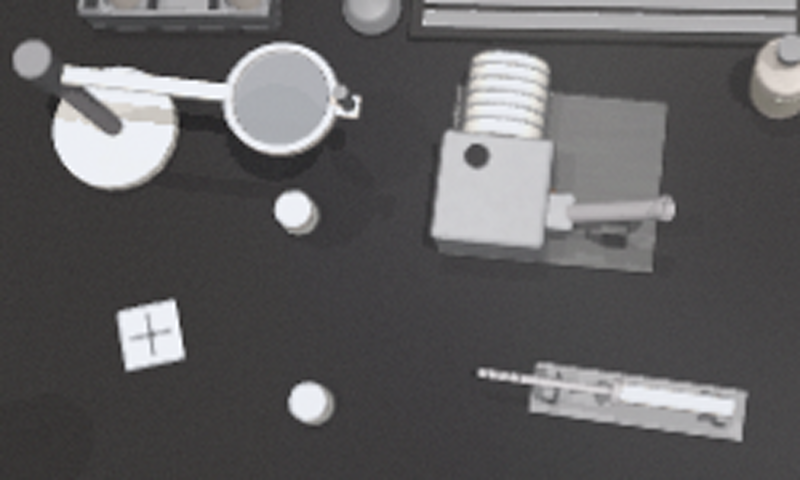

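View pics/scenecrop.png

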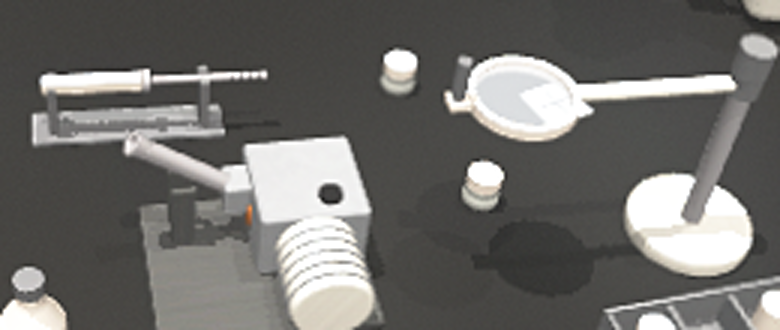

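The finder's candidates are the white gauge at (277,265), which lies in the cradle and fits the description, and the yellow one at (448,255), which I leave alone. Stand, lens, pin and tile match the given lengths: 217 mm from axis to lens, 281 mm to the pin and 220 mm to the tile. Next I move above the pin.

```bash
python3 -m handwheel '[[0,0,0,6,0],[0,4,-6,9,-10],[0,8,-12,9,-20],[0,12,-18,9,-30],[0,16,-24,9,-40],[0,20,-30,9,-50],[0,24,-36,9,-60],[0,28,-42,9,-60]]' 15
python3 -m handwheel '[[0.3,4,-5,0,0],[0.3,7.2,-8.5,0,0],[0.3,7.2,-8.5,0,0],[0.3,7.2,-8.5,0,0]]'
python3 - <<'E'
from h import *
st=get_state(); im,d=imaging.capture('wrist'); save('w1',im)
P=pose('wrist',cal('wrist')[0],st); print(st['tcp_pos'],st['eef_rot'],P[1],P[0][:,2])
C=cloud('wrist',d,np.ones(d.shape,bool),P)
s=C[(C[:,2]>.238)&(C[:,2]<.27)&(np.hypot(C[:,0]-.655,C[:,1]-.098)<.03)]; print(len(s)); 
if len(s): print(s.mean(0),s.min(0),s.max(0))
E
```

```text
time_s: 2.3
tcp_pos: [0.5427, 0.242, 0.3169]
eef_rot: [-180.0, 0.0, -86.7]
contact_force: [1.5, 0.8, -0.1]
gripper_width: 0.0876
gripper_force: 0.0
time_s: 2.8
tcp_pos: [0.6139, 0.1585, 0.3163]
eef_rot: [180.0, -0.0, -86.6]
contact_force: [0.1, -0.0, 0.4]
gripper_width: 0.0623
gripper_force: 0.0
[0.61385874 0.15849265 0.31628764] [ 1.79975281e+02 -3.72557878e-03 -8.66272847e+01] [0.61794549 0.08304624 0.4742479 ] [-0.01673272  0.2814327  -0.95943507]
380
[0.65335352 0.09939217 0.25587854] [0.64753476 0.0930045  0.23827668] [0.66103323 0.10645253 0.25961087]
```

```bash
python3 -m handwheel '[[0.4,2,-3,0,0],[0.4,4,-5.9,0,0],[0.4,4,-5.9,0,0],[0.4,4,-5.9,-4,0],[0.4,4,-5.9,-8,0],[0.4,4,-5.9,-9,0],[0.4,4,-5.9,-9,0]]'
python3 -m handwheel '[[1,0,0,0,0],[1,0,0,0,0],[1,0,0,0,0],[1,0,0,0,0],[1,0,0,0,0]]' 15
```

```text
time_s: 3.72
tcp_pos: [0.6538, 0.1006, 0.2272]
eef_rot: [-180.0, -0.0, -86.5]
contact_force: [-0.2, 0.7, 0.3]
gripper_width: 0.0526
gripper_force: 0.0
time_s: 4.35
tcp_pos: [0.654, 0.0998, 0.2268]
eef_rot: [-180.0, 0.0, -86.6]
contact_force: [-0.2, 0.1, 0.4]
gripper_width: 0.0136
gripper_force: 15.0
```

```bash
python3 - <<'E'
import numpy as np
c=np.array([.681,.380]); p0=np.array([.654,.0998]); v=p0-c; R=np.hypot(*v); t0=np.arctan2(v[1],v[0]); t1=np.arctan2(.329-.380,.4657-.681)
p=np.array([c+R*np.array([np.cos(t),np.sin(t)]) for t in np.linspace(t0,t1,17)]); print(R,np.degrees([t0,t1]))
print(((p[1:9]-p[0])*100).round(1).tolist()); print(((p[9:]-p[8])*100).round(1).tolist())
E
```

```text
0.2814978507910851 [ -95.50401328 -166.67347939]
[[-2.2, 0.3], [-4.3, 0.8], [-6.4, 1.4], [-8.4, 2.2], [-10.4, 3.1], [-12.3, 4.2], [-14.1, 5.4], [-15.8, 6.8]]
[[-1.6, 1.5], [-3.1, 3.1], [-4.4, 4.8], [-5.6, 6.7], [-6.7, 8.6], [-7.6, 10.6], [-8.3, 12.6], [-8.9, 14.7]]
```

```bash
python3 -m handwheel '[[1,-2.2,0.3,0,0],[1,-4.3,0.8,0,0],[1,-6.4,1.4,0,0],[1,-8.4,2.2,0,0],[1,-10.4,3.1,0,0],[1,-12.3,4.2,0,0],[1,-14.1,5.4,0,0],[1,-15.8,6.8,0,0]]' 15
python3 -m handwheel '[[1,-1.6,1.5,0,0],[1,-3.1,3.1,0,0],[1,-4.4,4.8,0,0],[1,-5.6,6.7,0,0],[1,-6.7,8.6,0,0],[1,-7.6,10.6,0,0],[1,-8.3,12.6,0,0],[1,-8.9,14.7,0,0]]'
python3 -m handwheel '[[1,0,0,0,0],[1,0,0,0,0],[1,0,0,0,0]]'
python3 - <<'E'
from h import *
a,da=imaging.capture('top'); save('top2',cv2.resize(a[140:290,80:330],None,fx=3.2,fy=3.2))
C=cloud('top',da,np.ones(da.shape,bool)); 
s=C[(np.abs(C[:,2]-.21)<.012)&(np.hypot(C[:,0]-.466,C[:,1]-.329)<.075)]; print(len(s),s.mean(0),s.min(0),s.max(0))
print(proj('top',[[.4657,.329,.215]]))
E
```

```text
time_s: 5.35
tcp_pos: [0.4951, 0.1682, 0.2266]
eef_rot: [-180.0, 0.0, -86.6]
contact_force: [3.2, -0.0, -1.3]
gripper_width: 0.0138
gripper_force: 15.0
time_s: 6.35
tcp_pos: [0.4067, 0.3157, 0.2266]
eef_rot: [-180.0, -0.0, -86.6]
contact_force: [7.1, -0.8, -4.0]
gripper_width: 0.0137
gripper_force: 15.0
time_s: 6.72
tcp_pos: [0.4069, 0.3147, 0.2266]
eef_rot: [180.0, 0.0, -86.6]
contact_force: [0.7, 0.9, -0.1]
gripper_width: 0.0137
gripper_force: 15.0
333 [0.47294541 0.30431496 0.21116255] [0.40776224 0.27867208 0.19858742] [0.53943253 0.3524247  0.21968337]
[[104.60677018 234.34368785]]
```

View pics/top2.png

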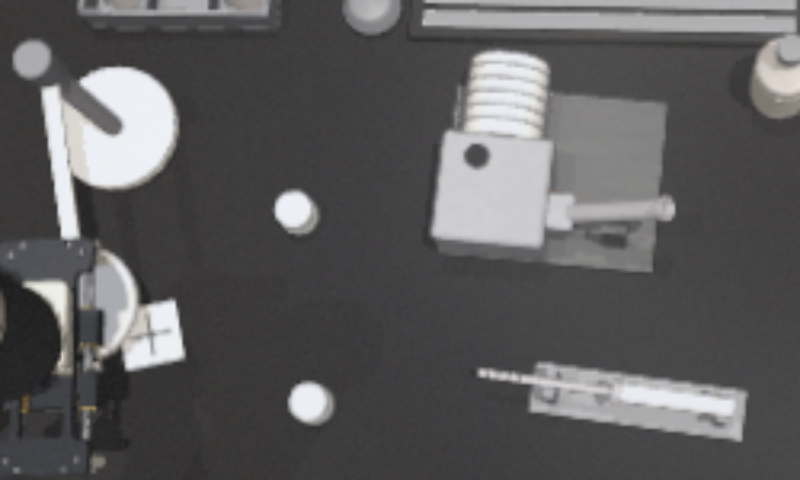

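The arm is over the tile, with the lens partly hidden under the gripper at about (105,235). I let go of the pin, lift off, and check the lens while measuring the gauge and tube.

```bash
python3 -m handwheel '[[0.5,0,0,0,0],[0.5,0,0,0,0],[0.5,0,0,2,0],[0.5,0,0,8,0],[0.5,6,-6,10,0],[0.3,10,-12,10,0],[0.3,10,-18,10,0],[0.3,10,-22,10,0]]'
python3 - <<'E'
from h import *
def bl(im,x0,x1,y0,y1,f):
    m=np.zeros(im.shape[:2],bool); m[y0:y1,x0:x1]=f(im[y0:y1,x0:x1].astype(int)); return m
a,da=imaging.capture('top'); b,db=imaging.capture('scene')
C=cloud('top',da,np.ones(da.shape,bool)); D=cloud('scene',db,np.ones(db.shape,bool))
for Q in (C,D):
    s=Q[(np.abs(Q[:,2]-.211)<.012)&(np.hypot(Q[:,0]-.466,Q[:,1]-.329)<.08)&(Q[:,0]<.53)]; 
    if len(s)>20:
        (c,rad)=cv2.minEnclosingCircle(s[:,:2].astype(np.float32)); print('lens',len(s),s.mean(0).round(4))
        m=s[np.hypot(s[:,0]-.466,s[:,1]-.329)<.05]; print(s.min(0),s.max(0))
save('t3',a)
# gauge handle: white pixels in cradle
for n,im,box in (('top',a,(270,312,255,275)),('scene',b,(240,282,200,215))):
    m=bl(im,*box,lambda p:p.min(-1)>195); h=np.argwhere(m)[:,::-1].astype(np.float32); (c,w,an)=cv2.minAreaRect(h); bx=cv2.boxPoints((c,w,an)); 
    print(n,len(h),w,an,atz(n,[c],.078 if n=='top' else .073).round(4)); print(atz(n,bx,.078).round(4))
for n,Q in (('top',C),('scene',D)):
    s=Q[(Q[:,0]>.38)&(Q[:,0]<.52)&(Q[:,1]>-.25)&(Q[:,1]<.02)&(Q[:,2]>.055)&(Q[:,2]<.09)]
    u,S,V=np.linalg.svd(s-s.mean(0)); print(n,'gauge',len(s),s.mean(0).round(4),V[0].round(3),s.min(0).round(3),s.max(0).round(3))
    s=Q[(Q[:,0]>.5)&(Q[:,0]<.66)&(Q[:,1]>-.22)&(Q[:,1]<-.07)&(Q[:,2]>.06)&(Q[:,2]<.18)]
    m=s[s[:,1]<-.125]; print(n,'tube',len(m),m.mean(0).round(4),np.linalg.svd(m-m.mean(0))[2][0].round(3),m.min(0).round(3),m.max(0).round(3))
E
```

```text
time_s: 7.78
tcp_pos: [0.5069, 0.0964, 0.3262]
eef_rot: [180.0, -0.0, -86.6]
contact_force: [1.0, -0.4, -0.2]
gripper_width: 0.0607
gripper_force: 0.0
lens 780 [0.4537 0.3226 0.2108]
[0.39573545 0.27973952 0.1999073 ] [0.50509982 0.38068002 0.22224563]
lens 625 [0.4706 0.3269 0.2097]
[0.39801394 0.27620635 0.19927723] [0.52942445 0.38215753 0.22298312]
top 206 (38.325191497802734, 5.798276424407959) 8.130102157592773 [[ 0.4052 -0.2029  0.078 ]]
[[ 0.4036 -0.1435  0.078 ]
 [ 0.4213 -0.1456  0.078 ]
 [ 0.4068 -0.2624  0.078 ]
 [ 0.3891 -0.26    0.078 ]]
scene 161 (5.879822254180908, 37.164913177490234) 86.8201675415039 [[ 0.4101 -0.1983  0.073 ]]
[[ 0.3945 -0.2579  0.078 ]
 [ 0.4079 -0.1364  0.078 ]
 [ 0.4369 -0.141   0.078 ]
 [ 0.4236 -0.2605  0.078 ]]
top gauge 351 [ 0.4096 -0.1513  0.0755] [-0.124 -0.992  0.026] [ 0.383 -0.25   0.056] [ 0.432 -0.017  0.087]
top tube 203 [ 0.5775 -0.1589  0.1165] [-0.049  0.692 -0.72 ] [ 0.563 -0.199  0.061] [ 0.599 -0.125  0.153]
scene gauge 336 [ 0.4165 -0.1556  0.0727] [ 0.116  0.993 -0.017] [ 0.386 -0.25   0.056] [ 0.44  -0.016  0.083]
scene tube 289 [ 0.5897 -0.1555  0.1054] [ 0.109  0.539 -0.835] [ 0.57  -0.197  0.06 ] [ 0.606 -0.126  0.15 ]
```

```bash
cat > fit.py <<'E'
from h import *
from scipy.optimize import least_squares
def tube(C):
    s=C[(np.abs(C[:,0]-.583)<.035)&(C[:,1]>-.21)&(C[:,1]<-.085)&(C[:,2]>.055)&(C[:,2]<.16)]
    s35,c35=np.sin(np.radians(35)),np.cos(np.radians(35))
    def g(p,s):
        d=np.array([-np.sin(p[2])*c35,-np.cos(p[2])*c35,s35]); v=s-[p[0],p[1],.14]; t=v@d; return t,np.linalg.norm(v-np.outer(t,d),axis=1)
    p=np.array([.585,-.195,.07])
    for _ in range(4):
        t,ra=g(p,s); k=(t<-.015)&(t>-.12)&(ra<.022); q=s[k]
        p=least_squares(lambda p:g(p,q)[1]-.010,p,loss='soft_l1',f_scale=.001).x
    t,ra=g(p,s); 
    m=s[(ra<.014)]; tt=m@[0,0,0]+g(p,m)[0]
    return p[:2].round(4),np.degrees(p[2]).round(1),k.sum(),np.abs(g(p,q)[1]-.01).mean().round(4),'t max',np.sort(tt)[-20:].mean().round(4)
def handle(im,C,V):  # V pixel list of cloud
    col=im[V[:,0],V[:,1]].min(1)
    k=(col>150)&(C[:,2]>.071)&(C[:,2]<.09)&(C[:,0]>.36)&(C[:,0]<.46)&(C[:,1]<-.12)&(C[:,1]>-.3)
    s=C[k]; (c,w,an)=cv2.minAreaRect(s[:,:2].astype(np.float32)); return np.round(c,4),np.round(w,4),an,len(s),np.round(cv2.boxPoints((c,w,an)),4).tolist(),s[:,2].mean()
def shot():
    st=get_state(); im,d=imaging.capture('wrist'); P=pose('wrist',cal('wrist')[0],st); m=np.ones(d.shape,bool)
    C=cloud('wrist',d,m,P); return st,im,C,np.argwhere(d>0)
E
python3 -m handwheel '[[0.3,3,-6,0,0],[0.3,6,-12,0,0],[0.3,7.3,-18,0,0],[0.3,7.3,-22.6,0,0],[0.3,7.3,-22.6,0,0],[0.3,7.3,-22.6,0,0]]'
python3 - <<'E'
from fit import *
st,im,C,V=shot(); save('w2',im); print(st['tcp_pos'],tube(C))
E
python3 -m handwheel '[[0.3,-6,-2,-3,-10.3],[0.3,-12,-2,-6,-10.3],[0.3,-17,-2,-6,-10.3],[0.3,-17,-2,-6,-10.3],[0.3,-17,-2,-6,-10.3]]'
python3 - <<'E'
from fit import *
st,im,C,V=shot(); save('w3',im); print(st['tcp_pos'],handle(im,C,V))
c=np.array([cv2.imread('pics/w2.png'),cv2.imread('pics/w3.png')]); cv2.imwrite('pics/w23.png',cv2.resize(np.hstack(c),None,fx=.71,fy=.71))
E
```

```text
time_s: 8.62
tcp_pos: [0.5794, -0.1276, 0.3262]
eef_rot: [180.0, 0.0, -86.6]
contact_force: [-0.2, 1.4, -0.2]
gripper_width: 0.061
gripper_force: 0.0
[ 0.57941142 -0.12755056  0.32624529] (array([ 0.5804, -0.1918]), np.float64(4.5), np.int64(1271), np.float64(0.0019), 't max', np.float64(-0.0))
time_s: 9.3
tcp_pos: [0.4101, -0.1467, 0.2674]
eef_rot: [-179.9, 0.0, -96.8]
contact_force: [0.1, 0.2, 0.4]
gripper_width: 0.0612
gripper_force: 0.0
[ 0.41014548 -0.1467157   0.26744182] (array([ 0.4084, -0.1892]), array([0.1404, 0.0297]), 82.70872497558594, 1902, [[0.384799987077713, -0.25699999928474426], [0.41429999470710754, -0.260699987411499], [0.43209999799728394, -0.12150000035762787], [0.4025999903678894, -0.1177000030875206]], np.float64(0.07734853015562315))
```

View pics/w23.png

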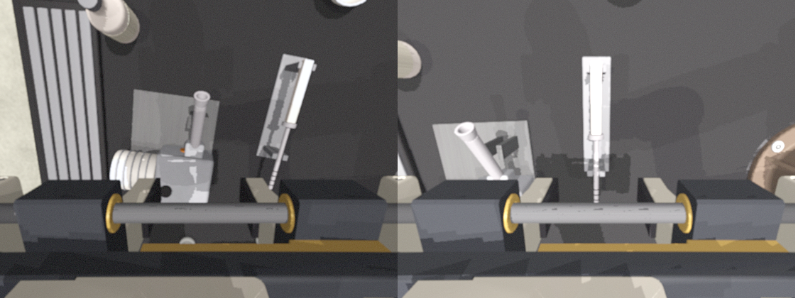

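The left half shows the tube mouth at (201,97) and the right half shows the gauge straight under the hand, with its handle end at (597,58) and collar at (596,130). The tube fit puts the mouth at (0.580,-0.192,0.14) with a heading of 4.5°, and its edge distance agrees. I grip the gauge at about (0.408,-0.1925).

```bash
python3 -m handwheel '[[0.3,-0.2,-4.6,0,0],[0.3,-0.2,-4.6,-5,0],[0.3,-0.2,-4.6,-10,0],[0.3,-0.2,-4.6,-15,0],[0.3,-0.2,-4.6,-19,0],[0.3,-0.2,-4.6,-21.6,0],[0.3,-0.2,-4.6,-21.6,0]]'
python3 -m handwheel '[[1,0,0,0,0],[1,0,0,0,0],[1,0,0,0,0],[1,0,0,0,0],[1,0,0,0,0]]' 20
python3 -m handwheel '[[1,0,0,2,0],[1,0,0,4,0],[1,0,0,6,0],[1,0,0,8,0],[1,0,0,10,0],[1,0,0,10,0]]'
cat >> fit.py <<'E'
def gauge_line():
    # shank/handle line from scene+wrist clouds near the grip
    from h import finder
    st=get_state(); g=np.array(st['tcp_pos'])+[0,0,.019]; out=[]
    im,d=imaging.capture('scene'); regs=[o for o in finder.cut_out('scene','gauge')]
    c=proj('scene',[g])[0]
    for o in regs:
        C=cloud('scene',d,o['region']); k=np.linalg.norm(C-g,axis=1)<.21; C=C[k]
        if k.sum()>40:
            q=np.linalg.svd(C-C.mean(0))[2][0]; q*=np.sign(q[1]); print(round(o['p'],2),k.sum(),'dir',q.round(3),'tilt',np.degrees(np.arcsin(q[2])).round(1),'far',C[np.argmax((C-g)@q)].round(3),((C-g)@q).max().round(3),((C-g)@q).min().round(3))
    return st,im,c
E
python3 - <<'E'
from fit import *
st,im,c=gauge_line(); print(st['tcp_pos'],c); x,y=c.astype(int); save('s4',cv2.resize(im[max(0,y-75):y+75,max(0,x-100):x+100],None,fx=4,fy=4))
E
```

```text
time_s: 10.22
tcp_pos: [0.4071, -0.1933, 0.0485]
eef_rot: [179.7, -0.0, -96.8]
contact_force: [-0.8, 0.6, -0.2]
gripper_width: 0.0613
gripper_force: 0.0
time_s: 10.85
tcp_pos: [0.4077, -0.1936, 0.0508]
eef_rot: [-180.0, 0.0, -96.9]
contact_force: [0.7, -0.2, -0.3]
gripper_width: 0.0167
gripper_force: 0.0
time_s: 11.6
tcp_pos: [0.4083, -0.1936, 0.1516]
eef_rot: [-179.8, 0.0, -96.9]
contact_force: [-0.2, 0.5, -1.9]
gripper_width: 0.0158
gripper_force: 20.0
0.71 92 dir [ 0.098  0.995 -0.017] tilt -1.0 far [ 0.425 -0.062  0.17 ] 0.133 -0.065
[ 0.4083347  -0.19359937  0.15155756] [262.88064075 182.7378203 ]
```

View pics/s4.png

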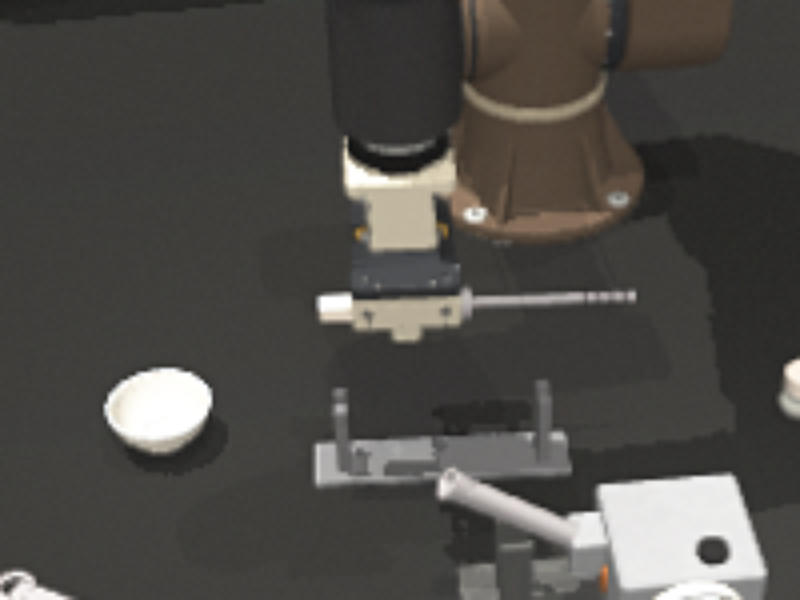

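The gauge is held level, with its tip at crop (635,296). The tool only turns about the vertical, so the gauge has to pivot in the pads. I will trap the tip in the flared mouth, raise the grip along an arc about the tip with a light grip, and then slide it down the tube.

```bash
python3 -m handwheel '[[1,0,-6,1,0],[1,0,-12,1,1],[1,2,-18,1,2.4],[1,6,-21.5,1,2.4],[1,11,-21.5,0,2.4],[1,15.5,-21.5,-2.6,2.4],[1,15.5,-21.5,-2.6,2.4],[1,15.5,-21.5,-2.6,2.4]]' 20
cat >> fit.py <<'E'
def tip_look(name):
    st=get_state(); g=np.array(st['tcp_pos'])+[0,0,.019]; h=np.array([np.sin(np.radians(4.5)),np.cos(np.radians(4.5)),0]); n=np.cross(h,[0,0,1])
    im,d=imaging.capture('scene'); m=proj('scene',[[.5804,-.1918,.14]])[0]; x,y=m.astype(int)
    save(name,cv2.resize(im[y-60:y+60,x-90:x+70],None,fx=5,fy=5,interpolation=cv2.INTER_CUBIC)); print('off',x-90,y-60,'tcp',st['tcp_pos'].round(4),st['eef_rot'][2])
    return g,h,n
def onplane(px,g,h,n):  # pixel-> (along h, dz) from grip in the gauge's vertical plane
    v,t=ray('scene',[px]); X=t+v[0]*((g-t)@n/(v[0]@n)); return X.round(4),((X-g)@h).round(4),(X-g)[2].round(4)
E
python3 - <<'E'
from fit import *
g,h,n=tip_look('s5'); print(proj('scene',[g+h*.18,g+h*.05,g-h*.067]),proj('scene',[[.5804,-.1918,.14]]))
g6=np.array([.4083,-.1936,.1706]); h6=np.array([.12,.9928,0]); print(onplane([320.75,181],g6,h6,np.cross(h6,[0,0,1])))
E
```

```text
time_s: 12.7
tcp_pos: [0.5617, -0.4081, 0.1225]
eef_rot: [179.8, 0.1, -94.5]
contact_force: [-0.6, -0.0, -1.4]
gripper_width: 0.0162
gripper_force: 20.0
off 183 167 tcp [ 0.5617 -0.4081  0.1225] -94.46518941390484
[[260.30593288 227.29519101]
 [214.80152289 230.91442379]
 [173.50984045 234.164241  ]] [[273.25991902 227.03346801]]
(array([ 0.4303, -0.012 ,  0.1669]), np.float64(0.1829), np.float64(-0.0037))
```

View pics/s5.png

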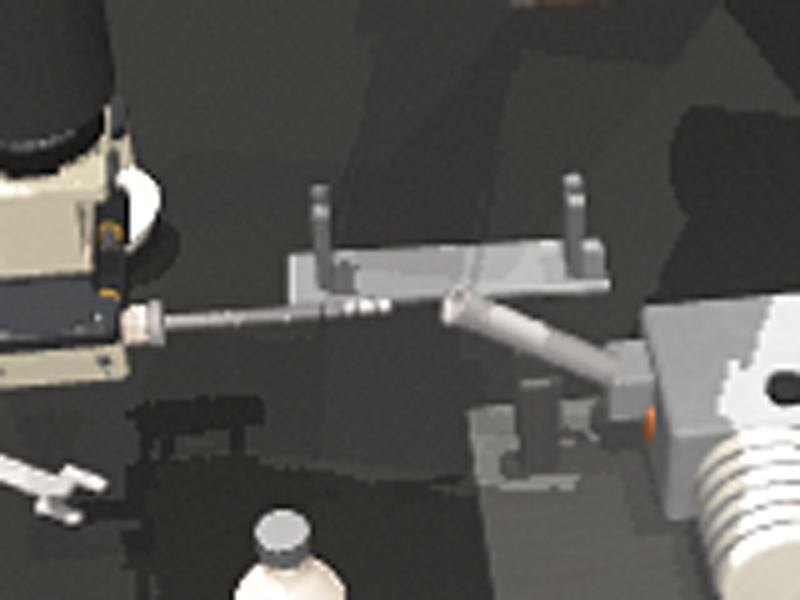

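The tip is at crop (391,306) and the mouth at about (456,304), so they are nearly in line and about 35 mm apart. I advance the tip into the flare.

```bash
python3 -m handwheel '[[1,0.2,0.5,0.2,0],[1,0.3,1.5,0.2,0],[1,0.3,2.3,0.2,0],[1,0.4,3.0,0.2,0],[1,0.4,3.4,0.2,0],[1,0.4,3.7,0.2,0],[1,0.4,3.7,0.2,0]]' 8
python3 - <<'E'
from fit import *
g,h,n=tip_look('s6')
E
```

```text
time_s: 13.62
tcp_pos: [0.5666, -0.3714, 0.1265]
eef_rot: [180.0, -0.0, -94.5]
contact_force: [-1.2, -0.5, -2.7]
gripper_width: 0.0162
gripper_force: 8.0
off 183 167 tcp [ 0.5666 -0.3714  0.1265] -94.46379298449321
```

View pics/s6.png

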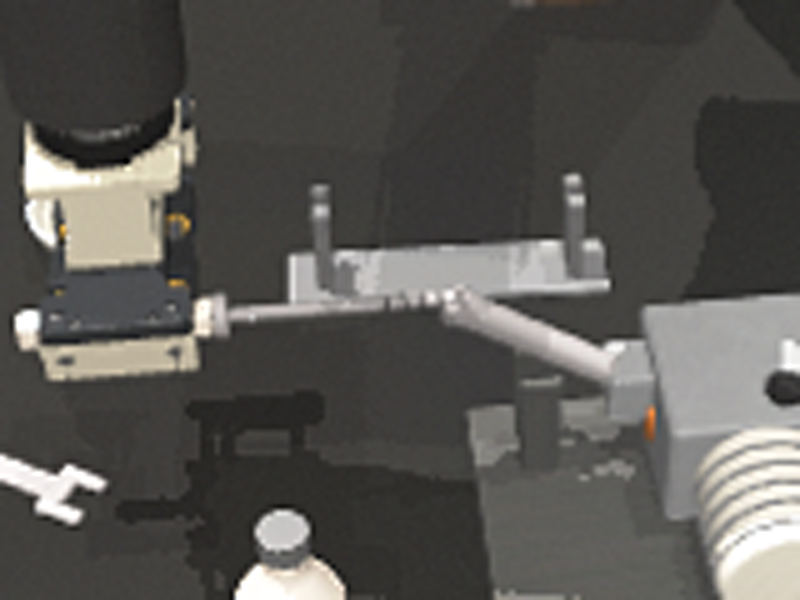

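```bash
python3 -m handwheel '[[1,0,-0.3,0,0],[1,0,-0.3,-0.3,0],[1,0,0.1,-0.3,0],[1,0,0.4,-0.3,0],[1,0,0.4,-0.3,0],[1,0,0.4,-0.3,0]]' 8
python3 -m handwheel '[[1,0,0.2,0,0],[1,0,0.3,0,0],[1,0,0.3,0,0]]'
```

```text
time_s: 14.42
tcp_pos: [0.5667, -0.3675, 0.1237]
eef_rot: [-180.0, -0.0, -94.5]
contact_force: [0.9, 0.5, -0.1]
gripper_width: 0.0159
gripper_force: 8.0
time_s: 14.8
tcp_pos: [0.5666, -0.3645, 0.1235]
eef_rot: [-180.0, 0.0, -94.5]
contact_force: [0.3, 0.2, -2.2]
gripper_width: 0.0159
gripper_force: 8.0
```

```bash
python3 -m handwheel '[[1,0,0.05,0.8,0],[1,0,0.1,1.6,0],[1,0,0.2,2.4,0],[1,0,0.3,3.2,0],[1,0,0.3,3.2,0]]' 6
python3 - <<'E'
from fit import *
g,h,n=tip_look('s7')
E
```

```text
time_s: 15.42
tcp_pos: [0.5671, -0.3616, 0.1566]
eef_rot: [-179.9, -0.0, -94.5]
contact_force: [-0.0, 0.2, -2.5]
gripper_width: 0.0161
gripper_force: 6.0
off 183 167 tcp [ 0.5671 -0.3616  0.1566] -94.46192531390219
```

View pics/s7.png

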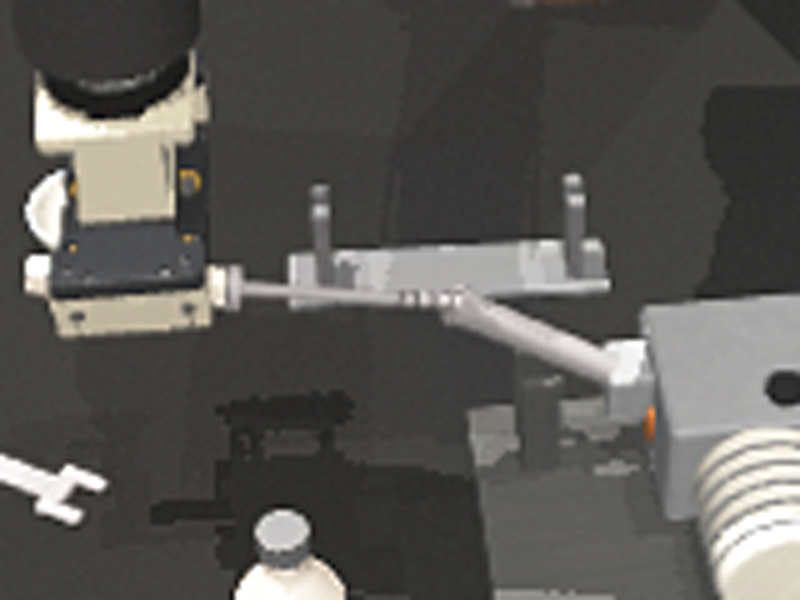

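The gauge pivots in the pads to about 10° while its tip stays trapped at (455,297). I continue the arc to 35°.

```bash
python3 -m handwheel '[[1,0.02,0.2,0.9,0],[1,0.05,0.5,2.0,0],[1,0.07,0.85,3.1,0],[1,0.1,1.3,4.1,0],[1,0.15,1.75,5.1,0],[1,0.2,2.3,6.1,0],[1,0.25,3.0,7.2,0],[1,0.25,3.0,7.2,0]]' 6
python3 - <<'E'
from fit import *
st,im,c=gauge_line(); g=np.array(st['tcp_pos'])+[0,0,.019]; print(g.round(4))
m=np.array([.5804,-.1918,.14]); v=g-m; print('grip from mouth',v.round(4),'slope',np.degrees(np.arctan2(v[2],np.hypot(*v[:2]))),np.linalg.norm(v),'heading',np.degrees(np.arctan2(v[0],v[1])))
u=np.array([-.0785*.8192,-.9969*.8192,.5736]); t=v@u; print('along',t,'off axis',(v-t*u).round(4)); print('target grip',m+.052*u,'delta',(m+.052*u-g).round(4))
E
```

```text
time_s: 16.48
tcp_pos: [0.5697, -0.3311, 0.2289]
eef_rot: [-179.9, -0.0, -94.4]
contact_force: [0.7, 0.3, -1.9]
gripper_width: 0.016
gripper_force: 6.0
0.69 176 dir [ 0.051  0.799 -0.599] tilt -36.8 far [ 0.575 -0.189  0.143] 0.177 -0.067
[ 0.5697 -0.3311  0.2479]
grip from mouth [-0.0107 -0.1393  0.1079] slope 37.66464511056394 0.17654836151870665 heading -175.61247144395566
along 0.176364872080696 off axis [0.0006 0.0047 0.0067]
target grip [ 0.57705603 -0.23426634  0.1698272 ] delta [ 0.0073  0.0969 -0.0781]
```

```bash
python3 -m handwheel '[[1,0,0.2,-0.9,0],[1,0.1,1.0,-1.7,0],[1,0.2,1.9,-2.4,0],[1,0.3,2.8,-3.0,0],[1,0.35,3.6,-3.5,0],[1,0.4,4.4,-4.1,0],[1,0.4,4.4,-4.1,0]]' 6
python3 - <<'E'
from fit import *
g,h,n=tip_look('s8'); g2=g
m=np.array([.5804,-.1918,.14]); v=g-m
u=np.array([-.0785*.8192,-.9969*.8192,.5736]); t=v@u; print('along',t,'off axis',(v-t*u).round(4),'delta',(m+.052*u-g).round(4))
E
```

```text
time_s: 17.45
tcp_pos: [0.5729, -0.2868, 0.186]
eef_rot: [180.0, 0.0, -94.4]
contact_force: [0.0, 0.0, -2.1]
gripper_width: 0.0162
gripper_force: 6.0
off 183 167 tcp [ 0.5729 -0.2868  0.186 ] -94.42954150684363
along 0.11533373833127934 off axis [-0.0001 -0.0008 -0.0011] delta [ 0.0042  0.0525 -0.0352]
```

View pics/s8.png

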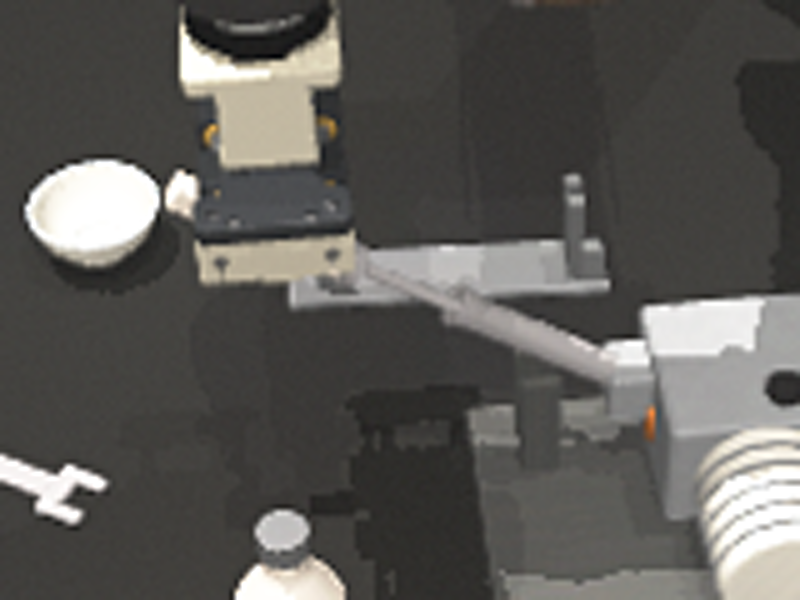

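The shank is inside the tube, entering at crop (455,297), with no force building up. I push on until the collar stops.

```bash
python3 -m handwheel '[[1,0.1,1.0,-0.65,0],[1,0.2,2.0,-1.3,0],[1,0.25,3.0,-2.0,0],[1,0.3,3.8,-2.5,0],[1,0.35,4.5,-3.0,0],[1,0.4,5.0,-3.3,0],[1,0.4,5.2,-3.5,0],[1,0.4,5.2,-3.5,0]]' 8
python3 -m handwheel '[[1,0,0.2,-0.15,0],[1,0,0.3,-0.2,0],[1,0,0.4,-0.3,0],[1,0,0.4,-0.3,0],[1,0,0.4,-0.3,0]]'
```

```text
time_s: 18.5
tcp_pos: [0.5771, -0.2355, 0.1515]
eef_rot: [180.0, -0.0, -94.5]
contact_force: [0.3, 0.6, -0.9]
gripper_width: 0.0162
gripper_force: 8.0
time_s: 19.12
tcp_pos: [0.5774, -0.2336, 0.1503]
eef_rot: [-179.9, -0.2, -94.5]
contact_force: [-1.8, -7.6, 7.0]
gripper_width: 0.0153
gripper_force: 8.0
```

```bash
python3 -m handwheel '[[1,0,0.1,-0.1,0],[1,0,0.1,-0.1,0],[1,0,0.1,-0.1,0]]' 10
python3 - <<'E'
from fit import *
st,im,c=gauge_line(); g=np.array(st['tcp_pos'])+[0,0,.019]; m=np.array([.5804,-.1918,.14]); u=np.array([-.0785*.8192,-.9969*.8192,.5736]); print(((g-m)@u).round(4))
E
python3 -m handwheel '[[1,-0.05,-0.8,0.5,0],[1,-0.2,-2.4,1.7,0],[1,-0.3,-4.0,2.8,0],[1,-0.4,-5.6,3.9,0],[1,-0.55,-7.2,5.0,0],[1,-0.7,-8.8,6.2,0],[1,-0.8,-10.4,7.3,0],[1,-0.95,-12.2,8.5,0]]' 15
python3 -m handwheel '[[1,-0.15,-1.6,1.1,0],[1,-0.2,-2.8,3,0],[1,-0.2,-2.8,5,0],[1,-0.2,-2.8,5,0]]'
python3 - <<'E'
from fit import *
st,im,c=gauge_line(); print(st['tcp_pos'])
E
```

```text
time_s: 19.5
tcp_pos: [0.5775, -0.2332, 0.1498]
eef_rot: [-179.9, -0.2, -94.5]
contact_force: [-2.6, -9.5, 8.6]
gripper_width: 0.0159
gripper_force: 10.0
0.0505
time_s: 20.6
tcp_pos: [0.5674, -0.3536, 0.2332]
eef_rot: [180.0, 0.0, -94.5]
contact_force: [0.3, -0.1, -1.0]
gripper_width: 0.016
gripper_force: 15.0
time_s: 21.1
tcp_pos: [0.5662, -0.3816, 0.2844]
eef_rot: [-179.8, -0.1, -94.5]
contact_force: [0.8, -0.1, -1.4]
gripper_width: 0.0159
gripper_force: 15.0
0.46 211 dir [-0.08   0.767 -0.636] tilt -39.5 far [ 0.579 -0.242  0.201] 0.171 -0.069
[ 0.56618107 -0.38158988  0.28438228]
```

```bash
python3 -m handwheel '[[1,-4,0,0,-1],[1,-9,0,0,-2.4],[1,-14,2,0,-2.4],[1,-15.8,7,0,-2.4],[1,-15.8,12,0,-2.4],[1,-15.8,17,-2,-2.4],[1,-15.8,18.8,-4,-2.4],[1,-15.8,18.8,-6,-2.4]]' 15
python3 -m handwheel '[[1,0,0,0,0],[1,0,0,0,0]]'
python3 - <<'E'
from fit import *
st,im,c=gauge_line(); print(st['tcp_pos'],st['eef_rot'])
E
```

```text
time_s: 22.2
tcp_pos: [0.407, -0.191, 0.2215]
eef_rot: [180.0, 0.0, -96.7]
contact_force: [-0.6, -0.1, -1.4]
gripper_width: 0.0159
gripper_force: 15.0
time_s: 22.45
tcp_pos: [0.4077, -0.1928, 0.2229]
eef_rot: [180.0, -0.0, -96.9]
contact_force: [0.5, -0.7, -0.6]
gripper_width: 0.0159
gripper_force: 15.0
0.67 157 dir [ 0.076  0.818 -0.571] tilt -34.8 far [ 0.424 -0.064  0.154] 0.156 -0.068
[ 0.40772209 -0.1927778   0.22287082] [ 1.79999065e+02 -1.75875107e-02 -9.68711900e+01]
```

```bash
python3 -m handwheel '[[1,0,0,-3,0],[1,0,0,-6,0],[1,0,0,-7.5,0],[1,0,0,-8.5,0],[1,0,0,-9.3,0],[1,0,0,-10.2,0],[1,0,0,-11.2,0],[1,0,0,-11.2,0]]' 6
python3 - <<'E'
from fit import *
st,im,c=gauge_line(); print(st['tcp_pos'],st['contact_force'])
E
```

```text
time_s: 23.55
tcp_pos: [0.4071, -0.1925, 0.1098]
eef_rot: [179.9, -0.0, -96.9]
contact_force: [-0.7, 0.1, -2.0]
gripper_width: 0.016
gripper_force: 6.0
0.65 667 dir [0.119 0.993 0.019] tilt 1.1 far [ 0.434 -0.062  0.007] 0.131 -0.083
0.44 190 dir [-0.21   0.77  -0.603] tilt -37.1 far [ 0.372 -0.033 -0.002] 0.209 -0.066
[ 0.40705112 -0.19249024  0.10977257] [-0.70604361  0.10743785 -2.03556584]
```

```bash
cat >> fit.py <<'E'
def prof(hd=6.9):
    st=get_state(); g=np.array(st['tcp_pos'])+[0,0,.019]; a=np.radians(hd); h=np.array([np.sin(a),np.cos(a),0]); n=np.array([np.cos(a),-np.sin(a),0])
    for cam in ('scene','top'):
        im,d=imaging.capture(cam); C=cloud(cam,d,np.ones(d.shape,bool))-g; A,B=C@h,C@n
        for lo,hi in ((-.08,-.06),(-.06,-.045),(.045,.06),(.06,.08),(.08,.1),(.12,.14),(.14,.16),(.16,.18)):
            k=(A>lo)&(A<hi)&(np.abs(B)<.03)&(C[:,2]+g[2]>.015)&(C[:,2]<.06)
            if k.any(): print(cam,lo,hi,k.sum(),'lat',np.round(np.percentile(B[k],[10,50,90])*1000),'dz',np.round(np.percentile(C[k,2],[5,50,95])*1000))
    print(st['tcp_pos'],st['contact_force'])
E
python3 -c "
from fit import *
prof()"
```

```text
scene -0.08 -0.06 14 lat [-0. 12. 17.] dz [-97. -72.  29.]
scene -0.06 -0.045 87 lat [-9.  8. 17.] dz [-109.  -60.   34.]
scene 0.045 0.06 19 lat [-1.  5.  9.] dz [-30. -21. -11.]
scene 0.06 0.08 16 lat [-1.  1.  4.] dz [-41. -35. -31.]
scene 0.08 0.1 16 lat [-1.  2.  5.] dz [-50. -45. -39.]
scene 0.12 0.14 16 lat [-2.  1.  4.] dz [-72. -65. -60.]
scene 0.14 0.16 15 lat [-3.  2.  5.] dz [-78. -76. -70.]
top -0.08 -0.06 22 lat [-17.  -6.   2.] dz [-113.  -16.   33.]
top -0.06 -0.045 24 lat [-17. -10.  -5.] dz [-106.  -54.   35.]
top 0.06 0.08 2 lat [-24. -22. -19.] dz [-114. -114. -114.]
top 0.08 0.1 1 lat [-27. -27. -27.] dz [-114. -114. -114.]
[ 0.40758515 -0.192586    0.1105091 ] [-0.47482367  0.28512784 -0.30675049]
```

The shank slope is now 27°, as expected, so it is sitting in the front notch and levelling. I keep lowering.

```bash
python3 -m handwheel '[[1,0,0,-1,0],[1,0,0,-2,0],[1,0,0,-3,0],[1,0,0,-4,0],[1,0,0,-4.8,0],[1,0,0,-5.5,0],[1,0,0,-5.8,0],[1,0,0,-5.8,0]]' 6
python3 -m handwheel '[[0.75,0,0,0,0],[0.7,0,0,0,0],[0.7,0,0,0,0],[0.7,0,0,0,0]]'
python3 -c "
from fit import *
prof()"
```

```text
time_s: 24.75
tcp_pos: [0.4075, -0.1926, 0.0524]
eef_rot: [180.0, -0.0, -96.9]
contact_force: [-0.4, 0.2, -1.5]
gripper_width: 0.0159
gripper_force: 6.0
time_s: 25.25
tcp_pos: [0.4077, -0.1925, 0.0526]
eef_rot: [-180.0, 0.0, -96.9]
contact_force: [0.3, 0.2, 0.0]
gripper_width: 0.0262
gripper_force: 0.0
scene -0.08 -0.06 21 lat [-3.  8. 16.] dz [-38.  -6.   7.]
scene -0.06 -0.045 66 lat [-4. 11. 17.] dz [-53.  -5.   6.]
scene 0.045 0.06 20 lat [-1.  4. 12.] dz [-3.  4. 12.]
scene 0.06 0.08 13 lat [-2.  1.  4.] dz [-3.  1.  2.]
scene 0.08 0.1 12 lat [1. 3. 4.] dz [-3. -1.  4.]
scene 0.12 0.14 15 lat [-2.  0.  4.] dz [-3.  0.  3.]
scene 0.14 0.16 12 lat [-0.  4.  7.] dz [-1.  2.  5.]
scene 0.16 0.18 14 lat [-3.  3.  5.] dz [-4. -0.  3.]
top -0.08 -0.06 27 lat [-15.  -5.   6.] dz [-40.   4.  10.]
top -0.06 -0.045 21 lat [-17. -11.  -3.] dz [-55.   3.  11.]
[ 0.40768794 -0.19254232  0.05259377] [0.32360523 0.24594002 0.0032886 ]
```

```bash
python3 -m handwheel '[[1,0,0,0,0],[1,0,0,0,0],[1,0,0,0,0],[1,0,0,1,0],[1,0,0,3,0],[1,0,0,5.5,0],[1,0,0,8,0],[1,0,0,8,0]]' 35
python3 -m handwheel '[[1,0.5,4,0,0],[1,1,8,0,0],[1,1.5,12,-1,0],[1,2,15,-3,0],[1,2.5,18,-4.5,0],[1,2.5,19,-4.5,0],[1,2.5,19,-4.5,0]]'
python3 - <<'E'
from fit import *
prof()
C={}
for cam in ('scene','top'):
    im,d=imaging.capture(cam); s=cloud(cam,d,np.ones(d.shape,bool)); s=s[(np.abs(s[:,2]-.21)<.015)&(np.hypot(s[:,0]-.466,s[:,1]-.329)<.07)]
    # rim circle fit with radius .052 by boundary: score
    best=max(((np.sum(np.hypot(s[:,0]-x,s[:,1]-y)<.053),-abs(x-.466)-abs(y-.329),x,y) for x in np.arange(.446,.487,.002) for y in np.arange(.309,.35,.002)))
    print(cam,len(s),best)
E
```

```text
time_s: 26.35
tcp_pos: [0.4089, -0.1927, 0.1347]
eef_rot: [-179.8, 0.0, -96.9]
contact_force: [0.1, -0.1, -1.0]
gripper_width: 0.0155
gripper_force: 35.0
time_s: 27.22
tcp_pos: [0.4323, -0.0024, 0.0874]
eef_rot: [180.0, -0.0, -96.8]
contact_force: [0.2, 0.5, -0.7]
gripper_width: 0.0158
gripper_force: 35.0
scene -0.08 -0.06 41 lat [-9.  7. 14.] dz [-83. -30.   5.]
scene -0.06 -0.045 34 lat [-4.  6.  9.] dz [-7.  4.  9.]
scene 0.06 0.08 15 lat [-1.  2.  4.] dz [-3.  1.  4.]
scene 0.08 0.1 14 lat [-2. -0.  4.] dz [-6. -2.  4.]
scene 0.12 0.14 14 lat [-0.  2.  4.] dz [-4.  1.  3.]
scene 0.14 0.16 18 lat [-3.  1.  6.] dz [-14.   0.   3.]
scene 0.16 0.18 13 lat [-3.  2.  3.] dz [-4. -0.  4.]
top -0.08 -0.06 26 lat [-10.  -3.   4.] dz [-42.   5.  12.]
top -0.06 -0.045 28 lat [-9. -3.  3.] dz [ 2.  6. 12.]
[ 0.43229698 -0.00241001  0.08744526] [ 0.22077772  0.50115561 -0.7203846 ]
scene 632 (np.int64(573), np.float64(-0.0040000000000000036), np.float64(0.47000000000000003), np.float64(0.329))
top 1062 (np.int64(1006), np.float64(-0.0040000000000000036), np.float64(0.464), np.float64(0.331))
```

```bash
python3 -m handwheel '[[1,0.4,3,0,0],[1,0.8,6.5,0,0],[1,1.2,10,0,0],[1,1.3,13,0,0],[1,1.3,14.5,0,0],[1,1.3,15.1,0,0],[1,1.3,15.1,0,0],[1,1.3,15.1,0,0]]'
python3 -m handwheel '[[1,0,0,0,0],[1,0,0,0,0],[1,0,0,0,0],[1,0,0,0,0]]'
python3 - <<'E'
from fit import *
prof()
for cam in ('scene','top'):
    im,d=imaging.capture(cam); s=cloud(cam,d,np.ones(d.shape,bool)); s=s[(np.abs(s[:,2]-.21)<.015)&(np.hypot(s[:,0]-.466,s[:,1]-.329)<.07)]
    print(cam,max(((np.sum(np.hypot(s[:,0]-x,s[:,1]-y)<.053),-abs(x-.466)-abs(y-.329),x,y) for x in np.arange(.446,.487,.002) for y in np.arange(.309,.35,.002)))[2:])
E
```

```text
time_s: 28.42
tcp_pos: [0.4454, 0.1476, 0.0875]
eef_rot: [180.0, -0.0, -96.9]
contact_force: [0.4, 0.1, -1.4]
gripper_width: 0.0154
gripper_force: 35.0
time_s: 28.92
tcp_pos: [0.4456, 0.1484, 0.0875]
eef_rot: [-180.0, 0.0, -96.9]
contact_force: [-0.0, -0.5, -1.2]
gripper_width: 0.0155
gripper_force: 35.0
scene -0.08 -0.06 19 lat [-4.  6. 11.] dz [-7.  3.  7.]
scene -0.06 -0.045 26 lat [-3.  6.  9.] dz [-5.  4.  9.]
scene 0.06 0.08 3 lat [1. 3. 3.] dz [-3.  1.  3.]
scene 0.08 0.1 13 lat [-0.  3.  4.] dz [-2.  1.  4.]
scene 0.12 0.14 14 lat [-3.  2.  3.] dz [-4.  0.  4.]
scene 0.14 0.16 17 lat [-2.  1.  5.] dz [-6.  1.  4.]
scene 0.16 0.18 13 lat [-2.  2.  4.] dz [-3.  1.  4.]
top -0.08 -0.06 23 lat [-10.  -4.   2.] dz [-4.  6. 11.]
top -0.06 -0.045 28 lat [-11.  -4.   3.] dz [-1.  4. 12.]
[0.44558443 0.14843615 0.0874974 ] [-0.0138425  -0.4576161  -1.15874858]
scene (np.float64(0.47200000000000003), np.float64(0.329))
top (np.float64(0.48200000000000004), np.float64(0.34700000000000003))
```

```bash
python3 -c "
from plant import r
print(r.close_job())"
```

```text
the job is handed in; nothing more can be done
None
```

I handed in the job after about 29 s of robot time: the lens is over the tile, the gauge went down the tube to its stop and came right out, and it is now held level with its tip under the lens. The hand-in returned no verdict. I viewed 11 pictures against your limit of 10, and the last checks (seating, levelling, final pose) rest on depth and force readings alone.

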